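Hang a rosewood basket in its display stand and light it

ROBOT

A 6-joint arm with a two-finger parallel gripper is mounted at the origin on the work surface. World frame = base frame: x ahead of the robot, y to its left, z up, the work surface at z = 0. Lengths are in m, angles in rad, forces in N, time in s.
With the tool pointing down it reaches from about 0.275 to 0.725 m from the base axis. Payload 15.9 kg.
Tool frame: the origin (TCP) lies midway between the tips of the shut fingers; the grasp point (between the pads) lies 19 mm behind it; x points along the fingers, y is the direction in which the jaws open and shut, and the axes are right-handed (so a half turn about x gives the same grasp; the last joint's range is limited). The gripper opens to 85 mm and grips with 20 to 120 N. Pads are 22 mm wide; open, the fingers measure 114 mm over their backs; the gripper's body (76 mm by 85 mm) begins 54 mm behind the grasp point. The pads swing forward as they close: fully open they stand 13 mm farther back than shut.
Start: joints at [1.281, 0.213, -0.034, 1.323, 0, 1.571], TCP at [0.143, 0.479, 0.231] pointing down, gripper open.
Joint ranges: [-2.98, 2.98], [-0.74, 1.72], [-1.14, 1.35], [-2.1, 2.04], [-1.57, 1.44], [-3.14, 3.14]. Speed limits (rad/s): [1.89, 1.89, 2.39, 2.57, 3.14, 3.14].

INTERFACE

Orientations are given as a unit quaternion [x, y, z, w].
In Python, from bench import observe, snapshot, camera_model, hand_in gives the robot as it stands.
- The arm moves only by the shell command python3 -m inch 'ROWS' [OPENING]. ROWS is JSON, a list that holds one entry, the list of rows, each a list of 6 numbers: the shift along the tool's x, y, z in units of 40 mm (1.0 is 40 mm), then the turn, a rotation vector about the tool's x, y, z in units of 8 degrees (1.0 is 8 degrees). A call has exactly 5 rows; each row is the pose to reach, as a shift and turn from the pose measured when the call began, along the tool's axes at that moment; what a row does not reach only later rows make up. A row lasts 1/10 s, in which the tool goes at most 50 mm and 8.59 degrees, less where a joint would pass 70% of its speed; a pose out of reach is approached as far as the arm can. A call with a gripper value outside its range is refused whole. OPENING is the finger opening in mm, from 0 to 85.4, set as the call begins (- or left out, the last holds). The fingers move at their own pace and stop on an object; the grip force is fixed at half the most. Time passes only in rows, so rows that repeat a pose let the fingers close, or fill a call up. It gives the time, the measured TCP pose, the force and the opening at its end, in the units of the state.
- observe(): the state, without advancing time (a new reading comes with each control period).
- snapshot(name): name is "scene" or "top" or "wrist"; returns the picture (400x640x3 uint8, blue, green, red); there is no depth.
- camera_model(name): a dict with "K" (3x3 intrinsics, pixels), "R" (3x3) and "t" (3): a world point X has camera coordinates R X + t. Camera axes: x right, y down, z forward; pixel columns grow to the right and rows downward; lengths in m; the calibration is good to about 2 mm. A picture is of the moment at which its call begins: read the wrist's pose just before it. camera_model takes no time and is no camera call; for the wrist camera it gives the pose at the moment of the call.
- hand_in(): hands the job in, once; it reports no verdict.
The state is a dict: "t": time; "joints": joint angles; "qvel": joint speeds; "effort": joint torques, N m; "position": TCP position; "orientation": TCP orientation; "ft_force": force on the tool from outside, world axes, zero at the start; "wrist_torque": the same for the moment, N m; "gripper_width": finger opening in m.
Only numpy, scipy, OpenCV 4.12 (cv2) and the standard library are available. Lean on these libraries where they do the work, as an engineer would, in place of code of your own. Each camera call takes 0.05 s, during which the arm holds its last target.

TASK

Hang the rosewood basket by its handle, near the middle of the bar, on the brass hook under the roof of the display stand: lower it gently until the hook carries the weight, and only then let go. Then take the lamp by its orange knob and swing it round until it points straight at the hook. Leave the jar, the cup and the casket where they stand.

Things in the scene. Friction and masses are not known exactly. Their poses are not given: they have to be found in the camera images.
- basket: Open rosewood basket, 80 (its x) by 130 mm (its y), walls 45 mm high, 0.15 to 0.31 kg; origin at the centre of its underside, z up. A rigid handle stands over it in its y-z plane: uprights at y = -60 and +60 mm and a straight round bar, 12 mm thick, along y from -50 to +50 mm, its axis 125 mm above the underside. It is the same turned half round.
- handle_mid (a point): Middle of the handle bar of the basket, on the bar's axis, 125 mm above the underside; axes as the basket's (y along the bar).
- stand: Fixed rosewood stand, open in front and at the sides; origin on the table, front to its -x, z up. Base x -90 to 110, y -100 to 100 mm, 18 mm thick (sill 30 mm high in front); two posts 16 mm thick at x 90, y -85 and +85. Pressing the basket on it with over 30 N is too rough.
- hook_line (a point): Point at stand x 10, y 0, z 175 mm, on the vertical line through the trough of the brass hook; axes as the stand's. The J-shaped hook (8 mm wire) opens upward: V trough 20 mm wide inside, stem 14 mm behind the line (+x; from 35 mm up it slants back to 45 mm), tip 18 mm in front (-x). Its height is set by hand and NOT measured: a bar lying in it has its axis 160 to 190 mm above the table, the tip's top 20 mm above that axis.
- roof_edge (a point): Middle of the front lower edge of the stand's roof board (stand x 10, y 0, z 335 mm); axes as the stand's. The roof reaches from here to x 120, y -105 to 105 mm, 15 mm thick. It covers the hook, so a gripper on the bar must come from the front, leaning back about 30 degrees or more. A bar axis at 222 mm above the table clears every tip; then lower slowly until the hook is felt.
- lamp_pivot (a point): Point on the lamp's vertical swing axis, 170 mm above the table. The lamp stands fixed on the table to the right of the front of the stand: round black base 84 mm wide, thin post, and a swing arm with a white conical shade 50 mm wide that ends 115 mm from the axis.
- lamp_knob (a point): Centre of the lamp's upright orange knob, a cylinder 18 mm thick and 35 mm tall (207 to 242 mm above the table), 80 mm from the swing axis; a gap of about 15 mm lies between the knob and the shade's top. Its x axis points outwards along the lamp's arm, the way the lamp shines; z up.
- lamp_arm (a joint): Swing of the lamp about its vertical axis, rad, growing counter-clockwise seen from above, range -1.2 to 1.8. Stiff: about 2 to 3 N at the knob moves it, and it stays where it is left.
- jar: Blue jar with a dark cap, 64 mm wide, 100 mm tall, origin at its underside; leave it alone.
- cup: Terracotta cup, 72 mm wide, 60 mm tall, origin at its underside; leave it alone.
- casket: Dark wooden casket, 64 x 64 x 40 mm, origin at its underside; leave it alone.

How it is judged:
By the outcome, as a careful person would: the job done as asked, in the order asked, and still so for the second after the job is handed in, with the robot touching nothing.
It also fails if it takes over 61 s, if anything falls off the work surface, if the arm or the gripper's body presses on something with over 40 N, if the wrist force passes 120 N, or if a joint passes its speed limit or range.

## Working session

There is one attempt and no reset: what is moved stays moved. The work goes in short steps, Python scripts to look and compute and a shell command to move; the robot and the scene stay as the last step left them, time stands still between calls to the robot, and variables do not carry over. Pictures are saved under pics/ and viewed, and the job is handed in when it is done.

```bash
ls; mkdir -p pics; python3 - <<'E'
from bench import *
import cv2
print(observe())
for n in("scene","top"):
    cv2.imwrite(f"pics/{n}0.png",snapshot(n)); m=camera_model(n); print(n,m)
E
```

```text
pics
{'t': 0.0, 'joints': array([ 1.28100792e+00,  2.13312286e-01, -3.50490490e-02,  1.32350647e+00,
       -9.11934414e-06,  1.57081636e+00]), 'qvel': array([-0.00050202,  0.0012823 ,  0.00124261, -0.00088698,  0.00037681,
       -0.00056064]), 'effort': array([-1.74499382e-03, -6.86153269e+01,  4.87129462e+01,  1.66167947e-02,
       -1.58128529e-05, -3.26316672e-05]), 'position': array([0.14278061, 0.47882647, 0.23084207]), 'orientation': array([ 0.10172922,  0.69974752, -0.10247986,  0.69964452]), 'ft_force': array([-0.11466067,  0.62939384,  0.47596184]), 'wrist_torque': array([-0.01512375, -0.05907788,  0.01333106]), 'gripper_width': 0.08539792043542638}
scene {'K': array([[514.9351472 ,   0.        , 319.91212858],
       [  0.        , 514.9351472 , 204.08157222],
       [  0.        ,   0.        ,   1.        ]]), 'R': array([[-0.65586523,  0.75478849,  0.01162508],
       [ 0.55132627,  0.4894746 , -0.67561377],
       [-0.51563567, -0.43670237, -0.73716409]]), 't': array([ 0.31640165, -0.25058182,  2.00598721])}
top {'K': array([[424.97751873,   0.        , 319.95153699],
       [  0.        , 424.97751873, 205.12033274],
       [  0.        ,   0.        ,   1.        ]]), 'R': array([[-0.02588294, -0.9996564 , -0.00414132],
       [-0.99429695,  0.02617247, -0.10338555],
       [ 0.10345842,  0.00144178, -0.99463273]]), 't': array([0.11665431, 0.61890214, 1.47531551])}
```

View pics/scene0.png

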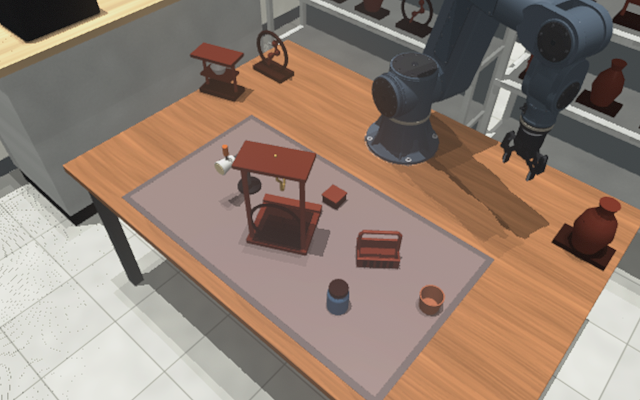

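View pics/top0.png

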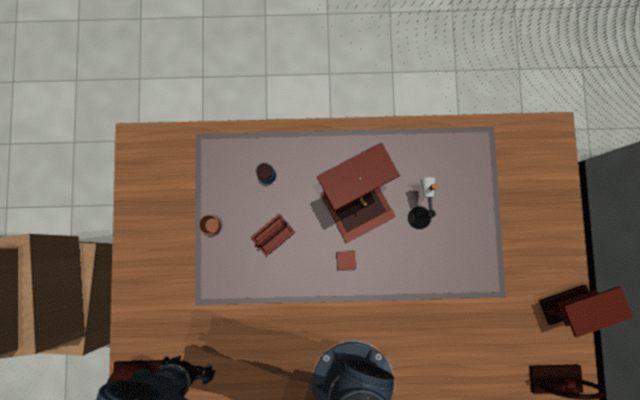

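The scene view shows the basket at about (379,250), the stand at (283,200), the lamp at (235,165), the casket at (334,197), the jar at (338,296) and the cup at (431,300). The top view shows the same things. I'll zoom in for the pixels.

```bash
python3 - <<'E'
import cv2
a=cv2.imread("pics/top0.png")[130:280,190:450]; cv2.imwrite("pics/t1.png",cv2.resize(a,None,fx=3,fy=3,interpolation=cv2.INTER_CUBIC))
a=cv2.imread("pics/scene0.png")[135:325,205:455]; cv2.imwrite("pics/s1.png",cv2.resize(a,None,fx=3,fy=3,interpolation=cv2.INTER_CUBIC))
E
```

```text
(no output)
```

View pics/t1.png

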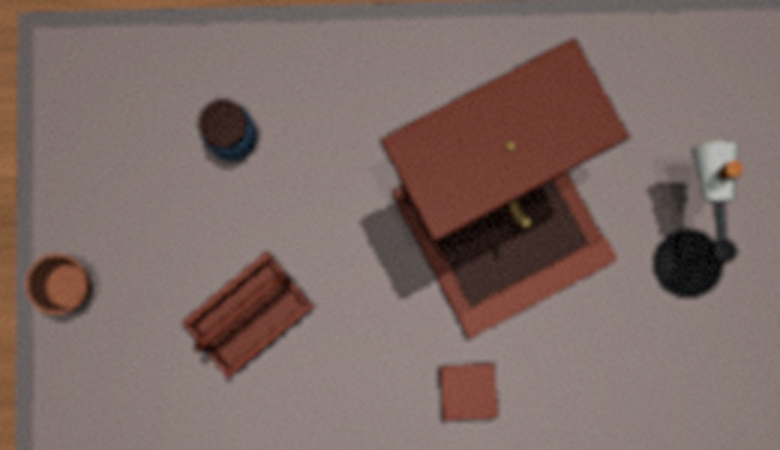

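View pics/s1.png

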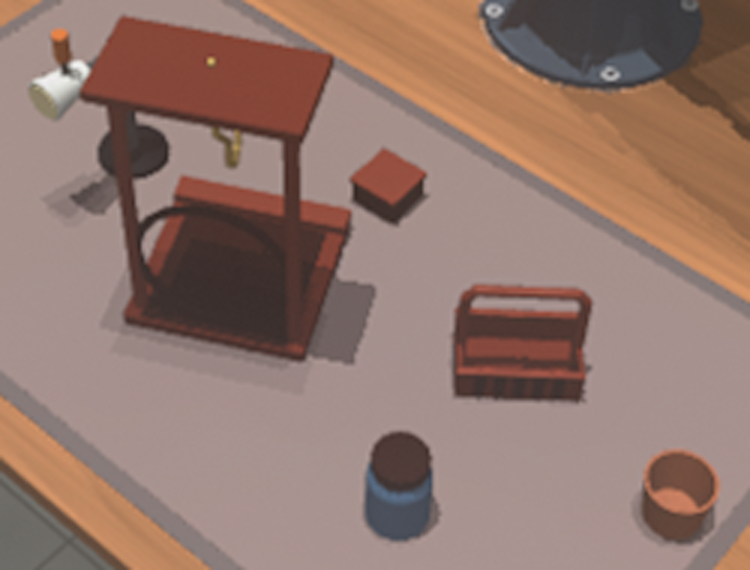

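```bash
cat > h.py <<'E'
import numpy as np, cv2
from bench import *
from scipy.spatial.transform import Rotation as Ro
def ray(n,u,v,m=None):
    m=m or camera_model(n); R=np.array(m['R']);t=np.array(m['t'])
    d=R.T@np.linalg.inv(m['K'])@np.array([u,v,1.]); return -R.T@t,d/np.linalg.norm(d)
def onz(n,u,v,z,m=None):
    c,d=ray(n,u,v,m); return c+d*(z-c[2])/d[2]
def tri(rays):
    A=np.zeros((3,3));b=np.zeros(3)
    for c,d in rays:
        P=np.eye(3)-np.outer(d,d);A+=P;b+=P@c
    return np.linalg.solve(A,b)
def proj(n,X,m=None):
    m=m or camera_model(n); p=m['K']@(np.array(m['R'])@np.array(X)+m['t']); return p[:2]/p[2]
E
python3 - <<'E'
from h import *
T=lambda x,y,z:onz("top",190+(x+.5)/3-.5,130+(y+.5)/3-.5,z)
S=lambda x,y,z:onz("scene",205+(x+.5)/3-.5,135+(y+.5)/3-.5,z)
np.set_printoptions(precision=4,suppress=True)
def quad(F,pts,z,name):
    P=np.array([F(x,y,z) for x,y in pts])[:,:2]
    print(name,"c",P.mean(0)); 
    for i in range(4):
        e=P[(i+1)%4]-P[i]; print("  ",np.linalg.norm(e),np.degrees(np.arctan2(e[1],e[0])))
    return P
r=quad(T,[(575,38),(630,136),(437,237),(382,140)],.35,"roof top")
print("front mid",(r[1]+r[2])/2)
r=quad(S,[(120,17),(333,58),(300,137),(85,96)],.35,"roof scene")
print("front mid",(r[0]+r[1])/2)
quad(T,[(267,252),(313,308),(230,380),(185,323)],.045,"basket rim")
print("bar top view", T(205,352,.125),T(290,292,.125))
print("bar scene", S(475,291,.125),S(580,295,.125))
print("knob",T(733,167,.242),S(60,35,.242))
R=lambda n,x,y:ray(n,(190 if n=="top" else 205)+x/3,(130 if n=="top" else 135)+y/3)
print("knob tri",tri([R("top",733,169),R("scene",61,36)]))
print("base",T(688,263,.012),S(134,150,.012)); print("pivot",T(726,250,.17),T(726,250,.19))
print("jar",T(224,125,.1),"cup",T(59,285,.06),S(681,482,.06),"casket",T(468,392,.04))
print("hook tip",tri([R("top",527,221),R("scene",232,157)]))
E
```

```text
roof top c [ 0.6698 -0.0104]
   0.10648980811909585 -153.3770203483266
   0.20482274283029034 116.18604869726308
   0.10487004592893721 27.788127852133318
   0.20694925840280534 -63.35500835975615
front mid [ 0.6228 -0.0346]
roof scene c [ 0.6709 -0.0068]
   0.2088185790619618 115.7040598071494
   0.10722436809850192 25.669164874924892
   0.20003132453491843 -63.428021267423034
   0.11060057577175515 -149.7609777761256
front mid [ 0.6228 -0.0324]
basket rim c [0.5203 0.2685]
   0.08504587005023544 -141.82844230822118
   0.12684851518345752 129.56456348118616
   0.08472787041413819 37.47562497465042
   0.12582808005789553 -50.27644115959375
bar top view [0.4787 0.3081 0.125 ] [0.5422 0.2135 0.125 ]
bar scene [0.553  0.2289 0.125 ] [0.4882 0.3098 0.125 ]
knob [ 0.6516 -0.2506  0.242 ] [ 0.6487 -0.2521  0.242 ]
knob tri [ 0.6483 -0.2513  0.2397]
base [ 0.5706 -0.253   0.012 ] [ 0.5701 -0.2534  0.012 ]
pivot [ 0.5725 -0.2578  0.17  ] [ 0.571  -0.2526  0.19  ]
jar [0.7357 0.2874 0.1   ] cup [0.5608 0.4858 0.06  ] [0.5631 0.4884 0.06  ] casket [0.4254 0.016  0.04  ]
hook tip [ 0.6083 -0.0471  0.1679]
```

Measured positions:

| Item | Position |
|---|---|
| Hook line | ≈ (0.622, -0.034), stand yaw ≈ 26.7° |
| Basket | ≈ (0.520, 0.269), yaw ≈ 39° |
| Lamp pivot | ≈ (0.5705, -0.253) |
| Knob | ≈ (0.649, -0.251) |

I'll grip the bar 28 mm left of its middle with a 38° tilt. Next I work out the move.

```bash
cat >> h.py <<'E'
np.set_printoptions(precision=3,suppress=True)
def tgt(grasp,yaw,tilt,sgn=1,back=0.0,tcpoff=0.019):
    """pose with fingers in plane of yaw, tilt from down; returns TCP pos, R"""
    a=np.radians(tilt);s=np.array([np.cos(np.radians(yaw)),np.sin(np.radians(yaw)),0]);z=np.array([0,0,1.])
    x=np.sin(a)*s-np.cos(a)*z; y=sgn*(np.cos(a)*s+np.sin(a)*z)
    R=np.stack([x,y,np.cross(x,y)],1)
    return np.array(grasp)+x*(tcpoff-back),R
def delta(p,R,o=None):
    o=o or observe(); R0=Ro.from_quat(o['orientation']).as_matrix()
    d=R0.T@(p-o['position'])/.04; r=Ro.from_matrix(R0.T@R).as_rotvec(degrees=True)/8
    return np.r_[d,r]
def st(o=None):
    o=o or observe(); print('t',round(o['t'],2),'p',o['position'],'j',o['joints'],'F',o['ft_force'],'w',o['gripper_width'])
E
python3 - <<'E'
from h import *
o=observe();print(Ro.from_quat(o['orientation']).as_matrix())
for s in(1,-1):print(delta(*tgt([.503,.2905,.125],39,38,s,back=.1)))
E
```

```text
[[-0.     0.286  0.958]
 [-0.001  0.958 -0.286]
 [-1.    -0.001  0.   ]]
[ 1.054 -2.967  9.271  4.14  -1.423  4.611]
[  1.054  -2.967   9.271 -17.346  -5.982  -1.846]
```

```bash
python3 -m inch '[[[0.1,-0.3,0.9,0.4,-0.15,0.45],[0.2,-0.6,1.8,0.8,-0.3,0.9],[0.3,-0.9,2.8,1.2,-0.4,1.4],[0.4,-1.2,3.7,1.6,-0.6,1.8],[0.5,-1.5,4.6,2.1,-0.7,2.3]]]' 60; python3 -c "
from h import *
st();print(delta(*tgt([.503,.2905,.125],39,38,1,back=.1)))"
```

```text
t: 0.6
position: [0.303, 0.3677, 0.2108]
orientation: [0.309, 0.616, -0.095, 0.718]
ft_force: [-0.0, 1.6, -1.4]
gripper_width: 0.0603
t 0.6 p [0.303 0.368 0.211] j [ 0.895 -0.13  -0.512  0.854 -0.02   1.48 ] F [-0.003  1.588 -1.35 ] w 0.060283669143056454
[ 0.75  -0.241  4.828  2.026 -0.701  2.298]
```

```bash
python3 -m inch '[[[0.15,-0.05,1.0,0.4,-0.15,0.45],[0.3,-0.1,2.0,0.8,-0.3,0.9],[0.45,-0.15,3.0,1.2,-0.4,1.4],[0.6,-0.2,4.0,1.6,-0.6,1.8],[0.75,-0.25,4.8,2.0,-0.7,2.3]]]' 60; python3 -c "
from h import *
o=observe();m=camera_model('wrist');cv2.imwrite('pics/w1.png',snapshot('wrist'))
st();print(delta(*tgt([.503,.2905,.125],39,38,1,back=.1)))
for y in(-.05,0,.028,.05):print(proj('wrist',[.5205-y*.629,.2688+y*.777,.125],m))
"
```

```text
t: 1.1
position: [0.4646, 0.258, 0.1891]
orientation: [0.496, 0.503, -0.079, 0.703]
ft_force: [0.1, 0.7, -0.9]
gripper_width: 0.0601
t 1.15 p [0.466 0.256 0.187] j [ 0.403 -0.215 -0.83   0.305  0.168  1.354] F [-1.313 -0.533 -3.813] w 0.05989493483921209
[-0.021  0.051 -0.089 -0.027  0.023 -0.04 ]
[320.106 304.645]
[320.206 242.314]
[320.267 203.946]
[320.319 171.828]
```

View pics/w1.png

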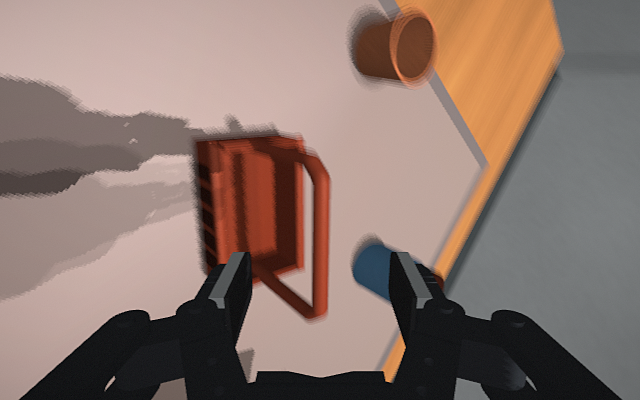

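The bar runs vertically at column ≈320, rows 180–305, as predicted and centred between the fingers. I'll advance 100 mm.

```bash
python3 -m inch '[[[0.5,0.02,-0.05,0,0,0],[1.0,0.03,-0.05,0,0,0],[1.5,0.03,-0.05,0,0,0],[2.0,0.03,-0.05,0,0,0],[2.5,0.03,-0.05,0,0,0]]]' 60; python3 -c "
from h import *
m=camera_model('wrist');cv2.imwrite('pics/w2.png',snapshot('wrist'))
st();print(delta(*tgt([.503,.2905,.125],39,38,1)))
"
```

```text
t: 1.65
position: [0.5136, 0.2968, 0.1083]
orientation: [0.498, 0.502, -0.08, 0.703]
ft_force: [0.7, 0.2, -0.9]
gripper_width: 0.0601
t 1.7 p [0.514 0.297 0.106] j [ 0.451  0.037 -0.854  0.025  0.139  1.393] F [-3.259 -1.132 -2.478] w 0.05998032488222195
[-0.091  0.045 -0.039 -0.028  0.019 -0.023]
```

View pics/w2.png

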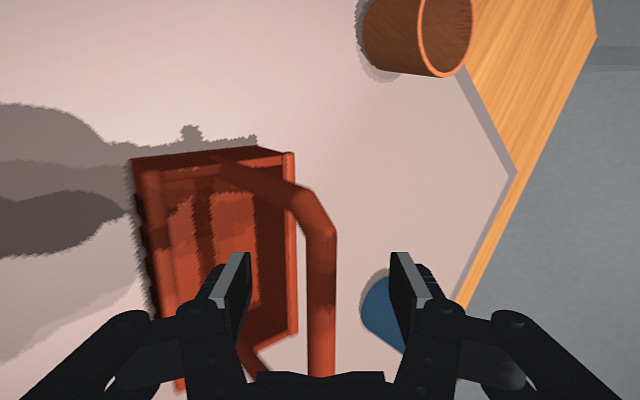

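The bar is at column 320 midway between the pads, so I close.

```bash
python3 -m inch '[[[-0.05,0.04,-0.04,0,0,0],[-0.05,0.04,-0.04,0,0,0],[-0.05,0.04,-0.04,0,0,0],[-0.05,0.04,-0.04,0,0,0],[-0.05,0.04,-0.04,0,0,0]]]' 0;python3 -m inch '[[[0,0,0,0,0,0],[0,0,0,0,0,0],[0,0,0,0,0,0],[0,0,0,0,0,0],[0,0,0,0,0,0]]]'; python3 -c "
from h import *
m=camera_model('wrist');cv2.imwrite('pics/w3.png',snapshot('wrist'))
st();print(delta(*tgt([.503,.2905,.125],39,38,1)), delta(*tgt([.503,.2905,.245],39,38,1)))
"
```

```text
t: 2.2
position: [0.513, 0.2986, 0.1098]
orientation: [0.498, 0.502, -0.08, 0.703]
ft_force: [-3.0, -0.1, 6.7]
gripper_width: 0.0101
t: 2.7
position: [0.513, 0.2988, 0.1099]
orientation: [0.498, 0.502, -0.08, 0.702]
ft_force: [-3.1, 2.4, 3.5]
gripper_width: 0.0099
t 2.75 p [0.513 0.299 0.11 ] j [ 0.455  0.03  -0.851  0.033  0.137  1.396] F [-2.51  0.77  2.78] w 0.009835880867290028
[-0.023 -0.024  0.004 -0.026  0.017 -0.038] [-2.378  1.836  0.002 -0.026  0.017 -0.038]
```

View pics/w3.png

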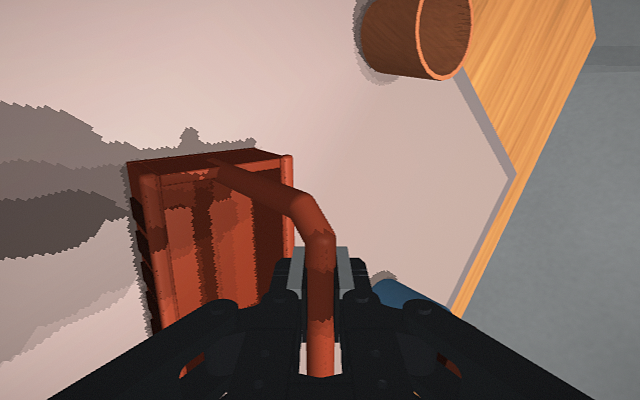

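The bar is gripped at about column 320, with the upright's bend beyond the pads. I lift 120 mm straight up.

```bash
python3 -m inch '[[[-0.3,0.24,0,0,0,0],[-0.8,0.6,0,0,0,0],[-1.3,1.0,0,0,0,0],[-1.9,1.5,0,0,0,0],[-2.4,1.85,0,0,0,0]]]';python3 -m inch '[[[-2.4,1.85,0,0,0,0],[0,0,0,0,0,0],[0,0,0,0,0,0],[0,0,0,0,0,0],[0,0,0,0,0,0]]]' >/dev/null & sleep 0; kill %1 2>/dev/null; python3 -c "
from h import *
st()"
```

```text
t: 3.25
position: [0.5121, 0.2977, 0.2326]
orientation: [0.498, 0.502, -0.08, 0.703]
ft_force: [0.4, 0.6, -2.1]
gripper_width: 0.0099
t 3.25 p [0.512 0.298 0.233] j [ 0.454 -0.125 -0.637  0.402  0.137  1.395] F [ 0.373  0.637 -2.117] w 0.009916573951019123
```

I put a stray second move in that line by mistake and killed it at once. I'll check that it did nothing before going on.

```bash
ps aux|grep -c "[i]nch"; cat >> h.py <<'E'
YS=26.7
sx=np.array([np.cos(np.radians(YS)),np.sin(np.radians(YS)),0]);sy=np.array([-sx[1],sx[0],0])
HK=np.array([.622,-.034,0])
def hang(xp,z,off=.028): return tgt(HK+sx*xp+sy*off+np.array([0,0,z]),YS,38,1)
E
python3 -c "
from h import *
st();print(delta(*hang(-.11,.24)));print(hang(-.11,.24)[0])
cv2.imwrite('pics/s2.png',snapshot('scene')[100:340,170:490])"
```

```text
0
t 3.25 p [0.512 0.298 0.233] j [ 0.454 -0.125 -0.637  0.402  0.137  1.395] F [ 0.373  0.637 -2.117] w 0.009916573951019123
[-3.138 -4.278  6.991  1.183 -0.928 -0.039]
[ 0.522 -0.053  0.225]
```

View pics/s2.png

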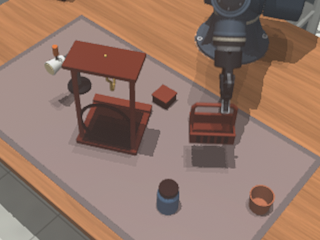

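The stray move never ran. The basket hangs freely and level, so I move toward the front of the stand.

```bash
python3 -m inch '[[[-0.15,-0.2,0.35,0.06,-0.05,0],[-0.5,-0.7,1.1,0.2,-0.15,0],[-0.9,-1.2,2.0,0.35,-0.25,0],[-1.25,-1.7,2.8,0.5,-0.35,0],[-1.6,-2.2,3.6,0.6,-0.5,0]]]'; python3 -c "
from h import *
st();print(delta(*hang(-.11,.24)))"
```

```text
t: 3.8
position: [0.5184, 0.1162, 0.2319]
orientation: [0.525, 0.471, -0.117, 0.699]
ft_force: [1.2, -0.1, -2.3]
gripper_width: 0.01
t 3.8 p [0.518 0.116 0.232] j [ 0.033 -0.22  -0.704  0.483  0.32   1.137] F [ 1.159 -0.064 -2.325] w 0.010023950133589823
[-1.228 -1.836  3.617  0.575 -0.421 -0.075]
```

```bash
python3 -m inch '[[[-0.25,-0.4,0.8,0.12,-0.1,0],[-0.5,-0.8,1.6,0.25,-0.2,0],[-0.8,-1.2,2.4,0.4,-0.3,0],[-1.1,-1.6,3.2,0.5,-0.4,0],[-1.25,-1.85,3.6,0.58,-0.42,-0.08]]]'; python3 -m inch '[[[0,0,0,0,0,0],[0,0,0,0,0,0],[0,0,0,0,0,0],[0,0,0,0,0,0],[0,0,0,0,0,0]]]'; python3 -c "
from h import *
m=camera_model('wrist');cv2.imwrite('pics/w4.png',snapshot('wrist'))
st();print(delta(*hang(-.11,.24)))
a=snapshot('scene')[120:270,200:400];cv2.imwrite('pics/s3.png',cv2.resize(a,None,fx=4,fy=4,interpolation=cv2.INTER_CUBIC))
a=snapshot('top')[130:270,270:470];cv2.imwrite('pics/t3.png',cv2.resize(a,None,fx=4,fy=4,interpolation=cv2.INTER_CUBIC))"
```

```text
t: 4.3
position: [0.52, -0.0559, 0.2247]
orientation: [0.547, 0.448, -0.157, 0.689]
ft_force: [0.5, 0.6, -1.3]
gripper_width: 0.0099
t: 4.8
position: [0.5199, -0.0551, 0.2247]
orientation: [0.547, 0.448, -0.156, 0.69]
ft_force: [-0.1, 0.5, -1.8]
gripper_width: 0.0101
t 4.85 p [ 0.52  -0.055  0.225] j [-0.389 -0.139 -0.63   0.606  0.481  0.837] F [-0.061 -0.341 -2.231] w 0.00988002019781902
[ 0.031  0.053 -0.027 -0.016  0.011  0.012]
```

View pics/w4.png

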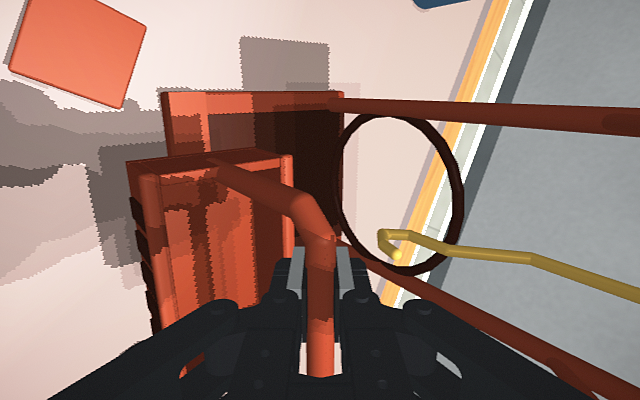

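View pics/s3.png

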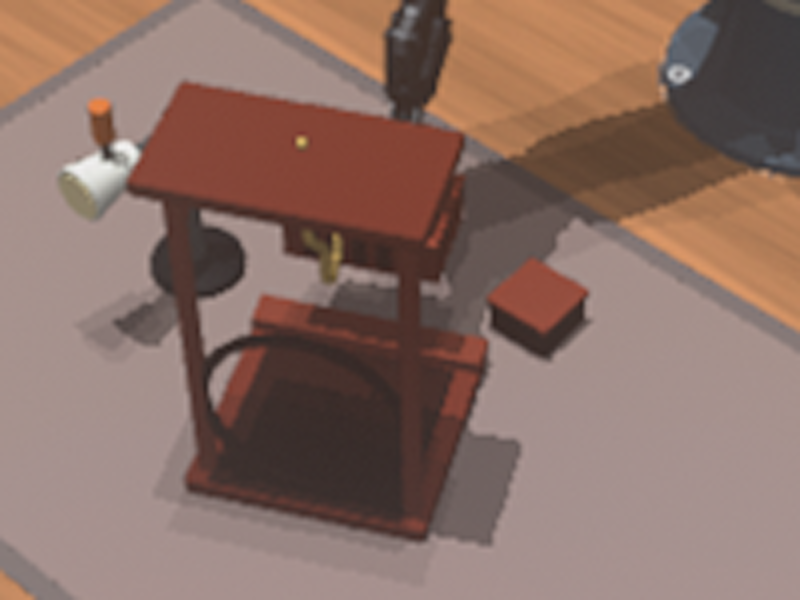

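View pics/t3.png

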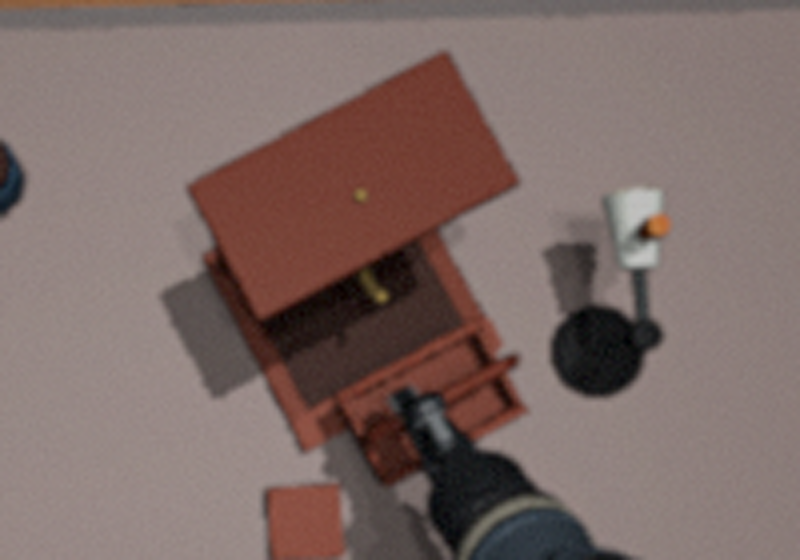

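The wrist view shows the hook's tip at (397,255), the trough near (381,235) and the stem running right to (530,258). In the top view the tip is at about (365,204). I'll triangulate from these.

```bash
python3 -c "
from h import *
m=camera_model('wrist')
w=ray('wrist',397,255,m);t=ray('top',365,204.2);s=ray('scene',283.5,179)
F=lambda P:np.array([(P-HK)@sx,(P-HK)@sy,P[2]])
for n,L in(('wts',[w,t,s]),('wt',[w,t]),('ws',[w,s]),('ts',[t,s])):
  P=tri(L);print(n,P,F(P))
for px in[(397,255),(381,240),(380,231),(410,235),(530,258)]:
  c,d=ray('wrist',*px,m); k=((HK-c)@sy)/(d@sy); print(px,F(c+k*d))
"

```

```text
wts [ 0.604 -0.044  0.203] [-0.021 -0.     0.203]
wt [ 0.603 -0.043  0.204] [-0.021  0.     0.204]
ws [ 0.604 -0.045  0.203] [-0.021 -0.002  0.203]
ts [ 0.604 -0.042  0.204] [-0.02   0.001  0.204]
(397, 255) [-0.024  0.     0.206]
(381, 240) [-0.015 -0.     0.184]
(380, 231) [-0.004 -0.     0.172]
(410, 235) [ 0.008 -0.     0.191]
(530, 258) [ 0.038 -0.     0.26 ]
```

```bash
python3 -c "
import cv2
a=cv2.imread('pics/w4.png')[205:305,340:500];cv2.imwrite('pics/w4z.png',cv2.resize(a,None,fx=5,fy=5,interpolation=cv2.INTER_CUBIC))"
```

```text
(no output)
```

View pics/w4z.png

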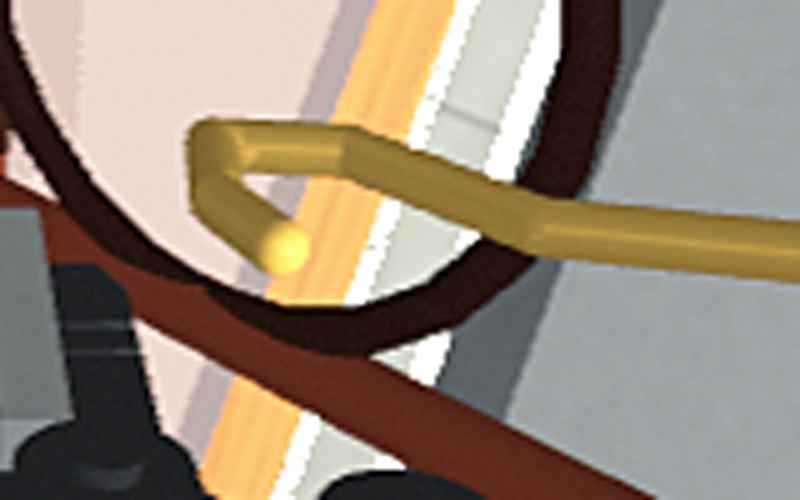

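The tip sits at x' ≈ -20 mm, y' ≈ 0, z ≈ 0.203, so the hook line is about 2 mm nearer than assumed, with its trough at about 0.185. I'll go in at a bar height of 0.235.

```bash
python3 -c "
from h import *
print(delta(*hang(-.002,.235)),delta(*hang(-.04,.237)))"
```

```text
[ 1.79   2.107 -0.042 -0.018  0.012  0.012] [ 1.167  1.389 -0.039 -0.018  0.012  0.012]
```

```bash
python3 -m inch '[[[0.2,0.25,-0.02,0,0,0],[0.45,0.55,-0.04,0,0,0],[0.7,0.85,-0.04,0,0,0],[0.95,1.12,-0.04,0,0,0],[1.17,1.39,-0.04,0,0,0]]]'; python3 -c "
from h import *
m=camera_model('wrist');cv2.imwrite('pics/w5.png',snapshot('wrist'))
st();print(delta(*hang(-.002,.235)))
a=snapshot('scene')[120:270,200:400];cv2.imwrite('pics/s4.png',cv2.resize(a,None,fx=4,fy=4,interpolation=cv2.INTER_CUBIC))"
```

```text
t: 5.45
position: [0.5853, -0.0207, 0.2216]
orientation: [0.547, 0.448, -0.156, 0.689]
ft_force: [0.3, -0.1, -1.6]
gripper_width: 0.0101
t 5.5 p [ 0.587 -0.02   0.222] j [-0.254 -0.037 -0.557  0.52   0.416  0.968] F [-0.505 -0.002 -0.933] w 0.010217679292604637
[ 0.577  0.664  0.003 -0.012  0.008  0.008]
```

View pics/w5.png

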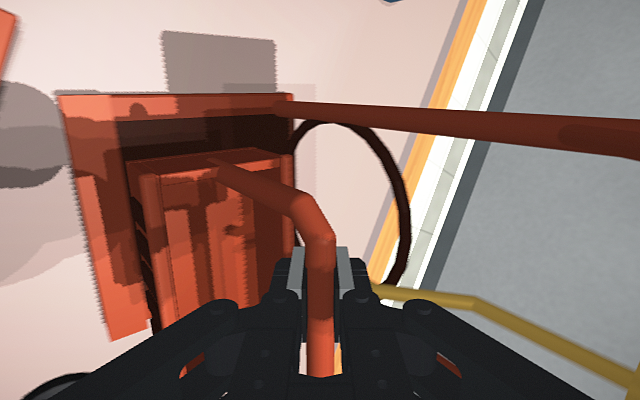

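View pics/s4.png

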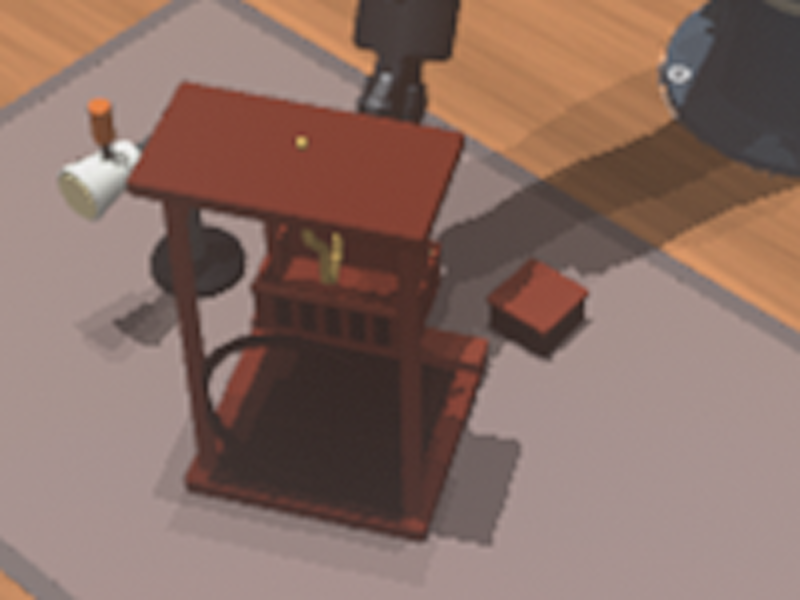

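The basket is square to the stand and the hook sits laterally within the handle, a little left of its middle in this back view. I'll finish the approach slowly.

```bash
python3 -m inch '[[[0.12,0.14,0,0,0,0],[0.25,0.28,0,0,0,0],[0.37,0.42,0,0,0,0],[0.48,0.55,0,0,0,0],[0.57,0.66,0,0,0,0]]]';python3 -m inch '[[[0,0,0,0,0,0],[0,0,0,0,0,0],[0,0,0,0,0,0],[0,0,0,0,0,0],[0,0,0,0,0,0]]]'; python3 -c "
from h import *
m=camera_model('wrist');cv2.imwrite('pics/w6.png',snapshot('wrist'))
st();print(delta(*hang(-.002,.235)),delta(*hang(-.002,.205)))
a=snapshot('scene')[150:230,240:340];cv2.imwrite('pics/s5.png',cv2.resize(a,None,fx=7,fy=7,interpolation=cv2.INTER_CUBIC))"
```

```text
t: 6.05
position: [0.6171, -0.0048, 0.2199]
orientation: [0.547, 0.448, -0.156, 0.69]
ft_force: [-0.4, 0.3, -2.2]
gripper_width: 0.0102
t: 6.55
position: [0.6171, -0.0049, 0.22]
orientation: [0.547, 0.448, -0.156, 0.69]
ft_force: [-0.2, 0.1, -1.9]
gripper_width: 0.0097
t 6.6 p [ 0.617 -0.005  0.22 ] j [-0.204  0.015 -0.514  0.493  0.391  1.014] F [-0.087  0.455 -2.436] w 0.010181792051860325
[ 0.015  0.021  0.006 -0.012  0.006  0.012] [ 0.607 -0.44   0.006 -0.012  0.006  0.012]
```

View pics/w6.png

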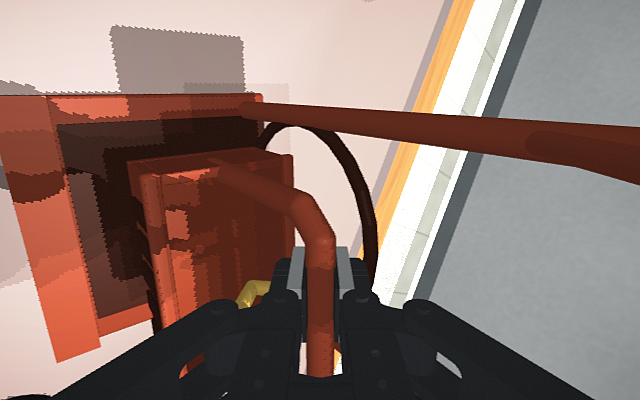

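View pics/s5.png

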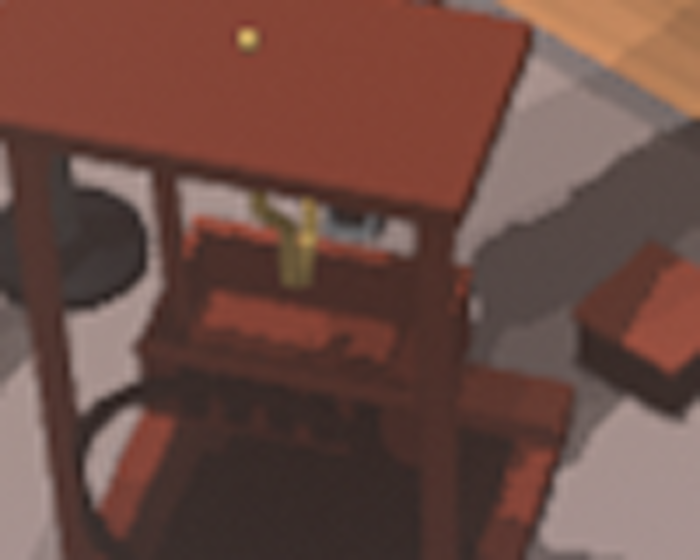

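The hook tip (yellow at about (255,290)) is now in front of the bar and the stem behind, so I lower. 10 mm down is about (0.197, -0.154).

```bash
python3 -m inch '[[[0.06,-0.04,0,0,0,0],[0.13,-0.08,0,0,0,0],[0.2,-0.13,0,0,0,0],[0.27,-0.19,0,0,0,0],[0.34,-0.24,0,0,0,0]]]';python3 -m inch '[[[0.04,-0.03,0,0,0,0],[0.08,-0.06,0,0,0,0],[0.12,-0.09,0,0,0,0],[0.16,-0.12,0,0,0,0],[0.2,-0.155,0,0,0,0]]]'; python3 -c "
from h import *
st();print(delta(*hang(-.002,.205)))"
```

```text
t: 7.15
position: [0.6177, -0.0045, 0.2029]
orientation: [0.547, 0.449, -0.156, 0.689]
ft_force: [0.3, -0.4, -1.9]
gripper_width: 0.0097
t: 7.65
position: [0.6177, -0.0045, 0.1927]
orientation: [0.547, 0.448, -0.156, 0.69]
ft_force: [0.6, -0.9, -1.9]
gripper_width: 0.0099
t 7.65 p [ 0.618 -0.004  0.193] j [-0.203  0.04  -0.563  0.419  0.39   1.015] F [ 0.633 -0.905 -1.931] w 0.009854919221007634
[ 0.056 -0.036  0.007 -0.011  0.006  0.013]
```

```bash
for i in 1; do python3 -m inch '[[[0.02,-0.015,0,0,0,0],[0.05,-0.035,0,0,0,0],[0.08,-0.06,0,0,0,0],[0.11,-0.085,0,0,0,0],[0.14,-0.11,0,0,0,0]]]'; done; python3 -m inch '[[[0.02,-0.015,0,0,0,0],[0.04,-0.03,0,0,0,0],[0.06,-0.045,0,0,0,0],[0.08,-0.06,0,0,0,0],[0.08,-0.06,0,0,0,0]]]'; python3 -c "
from h import *
st();print(delta(*hang(-.002,.195)))"
```

```text
t: 8.15
position: [0.6177, -0.0045, 0.1854]
orientation: [0.547, 0.448, -0.156, 0.69]
ft_force: [-0.2, -0.3, -2.4]
gripper_width: 0.0104
t: 8.65
position: [0.6177, -0.0045, 0.1813]
orientation: [0.547, 0.449, -0.156, 0.689]
ft_force: [-0.3, -0.9, -2.2]
gripper_width: 0.0103
t 8.65 p [ 0.618 -0.004  0.181] j [-0.203  0.051 -0.583  0.388  0.39   1.015] F [-0.284 -0.912 -2.192] w 0.010252605358770482
[ 0.028 -0.014  0.008 -0.012  0.005  0.014]
```

Bar at ≈0.196 with no contact yet. Steps of 4 mm, then finer.

```bash
python3 -m inch '[[[0.02,-0.015,0,0,0,0],[0.04,-0.03,0,0,0,0],[0.06,-0.045,0,0,0,0],[0.08,-0.06,0,0,0,0],[0.08,-0.06,0,0,0,0]]]'; python3 -m inch '[[[0.01,-0.01,0,0,0,0],[0.02,-0.02,0,0,0,0],[0.04,-0.03,0,0,0,0],[0.06,-0.045,0,0,0,0],[0.06,-0.045,0,0,0,0]]]'; python3 -c "
from h import *
st()"
```

```text
t: 9.15
position: [0.6177, -0.0044, 0.1771]
orientation: [0.547, 0.449, -0.156, 0.689]
ft_force: [0.2, 0.6, -1.2]
gripper_width: 0.0096
t: 9.65
position: [0.6176, -0.0043, 0.1739]
orientation: [0.547, 0.449, -0.156, 0.689]
ft_force: [0.2, 0.2, -1.2]
gripper_width: 0.0101
t 9.65 p [ 0.618 -0.004  0.174] j [-0.202  0.059 -0.595  0.369  0.39   1.015] F [ 0.224  0.178 -1.176] w 0.0100703769105725
```

```bash
python3 -m inch '[[[0.01,-0.01,0,0,0,0],[0.02,-0.02,0,0,0,0],[0.04,-0.03,0,0,0,0],[0.04,-0.03,0,0,0,0],[0.04,-0.03,0,0,0,0]]]'; python3 -c "
from h import *
st();print(observe()['wrist_torque'])
cv2.imwrite('pics/w7.png',snapshot('wrist'));a=snapshot('scene')[150:230,240:340];cv2.imwrite('pics/s6.png',cv2.resize(a,None,fx=7,fy=7,interpolation=cv2.INTER_CUBIC))"
```

```text
t: 10.15
position: [0.618, -0.0042, 0.1725]
orientation: [0.547, 0.448, -0.156, 0.69]
ft_force: [-4.3, -0.1, 4.9]
gripper_width: 0.0103
t 10.15 p [ 0.618 -0.004  0.172] j [-0.202  0.061 -0.598  0.363  0.39   1.015] F [-4.3   -0.105  4.943] w 0.010257724400317475
[-0.014  0.379  0.24 ]
```

View pics/s6.png

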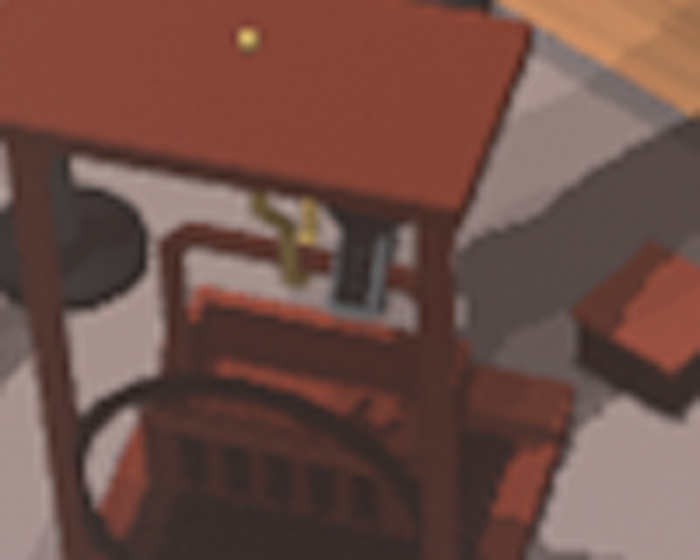

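View pics/w7.png

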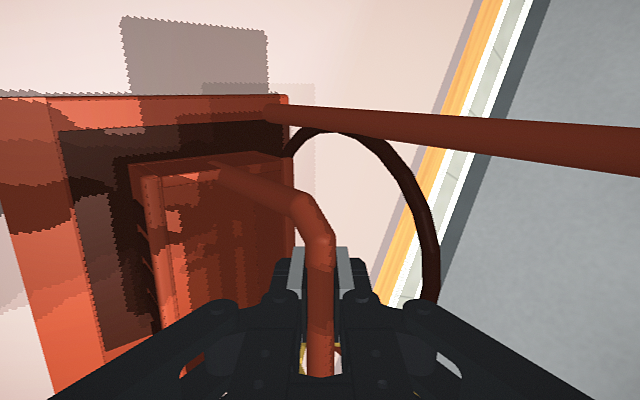

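The hook is felt: hook force is about +7 N up and 4 N toward -x, so the bar is resting on the rear flank of the V. I shift 2 mm forward to centre it, then continue down.

```bash
python3 -m inch '[[[-0.01,-0.02,0,0,0,0],[-0.03,-0.04,0,0,0,0],[-0.03,-0.04,0,0,0,0],[-0.03,-0.04,0,0,0,0],[-0.03,-0.04,0,0,0,0]]]';python3 -c "
from h import *
st()"; python3 -m inch '[[[0.01,-0.01,0,0,0,0],[0.02,-0.015,0,0,0,0],[0.03,-0.023,0,0,0,0],[0.03,-0.023,0,0,0,0],[0.03,-0.023,0,0,0,0]]]'; python3 -c "
from h import *
st();"
```

```text
t: 10.75
position: [0.6165, -0.0051, 0.1727]
orientation: [0.547, 0.448, -0.156, 0.69]
ft_force: [4.0, 1.2, -0.2]
gripper_width: 0.0102
t 10.75 p [ 0.616 -0.005  0.173] j [-0.205  0.058 -0.601  0.364  0.392  1.013] F [ 4.015  1.191 -0.189] w 0.010238482773001018
t: 11.25
position: [0.6169, -0.005, 0.1718]
orientation: [0.547, 0.448, -0.155, 0.69]
ft_force: [0.9, 3.0, 7.1]
gripper_width: 0.0098
t 11.25 p [ 0.617 -0.005  0.172] j [-0.205  0.059 -0.603  0.359  0.392  1.013] F [0.9   3.029 7.092] w 0.009826568556131036
```

The bar is seated in the V: horizontal force is near balance and the hook carries the weight plus about 7 N. I ease off half a millimetre, then release partway.

```bash
python3 -m inch '[[[-0.01,0.008,0,0,0,0],[-0.01,0.008,0,0,0,0],[-0.01,0.008,0,0,0,0],[-0.01,0.008,0,0,0,0],[-0.01,0.008,0,0,0,0]]]'; python3 -m inch '[[[0,0,0,0,0,0],[0,0,0,0,0,0],[0,0,0,0,0,0],[0,0,0,0,0,0],[0,0,0,0,0,0]]]' 22;  python3 -m inch '[[[0,0,0,0,0,0],[0,0,0,0,0,0],[0,0,0,0,0,0],[0,0,0,0,0,0],[0,0,0,0,0,0]]]' 36; python3 -c "
from h import *
st();
cv2.imwrite('pics/w8.png',snapshot('wrist'));a=snapshot('scene')[150:230,240:340];cv2.imwrite('pics/s7.png',cv2.resize(a,None,fx=7,fy=7,interpolation=cv2.INTER_CUBIC))"
```

```text
t: 11.75
position: [0.6169, -0.005, 0.1723]
orientation: [0.547, 0.448, -0.155, 0.69]
ft_force: [0.9, 2.1, 2.0]
gripper_width: 0.0099
t: 12.25
position: [0.6168, -0.005, 0.1722]
orientation: [0.547, 0.448, -0.155, 0.69]
ft_force: [1.1, -0.6, 0.7]
gripper_width: 0.0221
t: 12.75
position: [0.6168, -0.005, 0.1722]
orientation: [0.547, 0.448, -0.155, 0.69]
ft_force: [0.5, 0.1, -0.0]
gripper_width: 0.036
t 12.75 p [ 0.617 -0.005  0.172] j [-0.205  0.059 -0.602  0.361  0.392  1.013] F [ 0.473  0.134 -0.033] w 0.0359975833092942
```

View pics/s7.png

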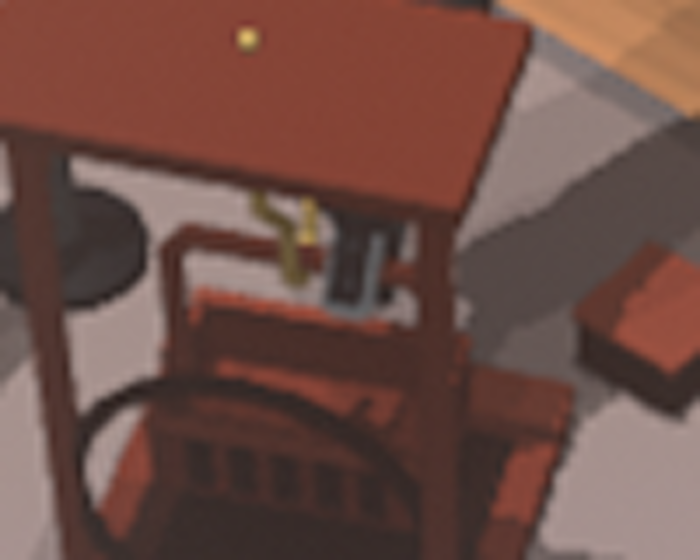

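View pics/w8.png

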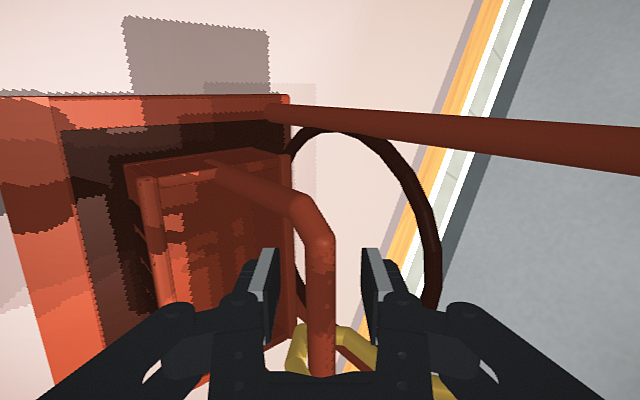

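The fingers are clear, the basket hangs level, and the hook's trough wraps the bar at about (325,345). I retreat straight back along the tool.

```bash
python3 -m inch '[[[-0.2,0,0,0,0,0],[-0.5,0,0,0,0,0],[-0.8,0,0,0,0,0],[-1.1,0,0,0,0,0],[-1.4,0,0,0,0,0]]]'; python3 -m inch '[[[-0.4,0,0,0,0,0],[-1,0,0,0,0,0],[-1.6,0,0,0,0,0],[-2.2,0,0,0,0,0],[-2.8,0,0,0,0,0]]]';python3 -c "
from h import *
st();
m=camera_model('wrist');cv2.imwrite('pics/w9.png',snapshot('wrist'))
a=snapshot('scene')[120:270,200:400];cv2.imwrite('pics/s8.png',cv2.resize(a,None,fx=4,fy=4,interpolation=cv2.INTER_CUBIC))
a=snapshot('top')[130:270,270:470];cv2.imwrite('pics/t8.png',cv2.resize(a,None,fx=4,fy=4,interpolation=cv2.INTER_CUBIC))"
```

```text
t: 13.35
position: [0.5855, -0.0207, 0.2172]
orientation: [0.547, 0.448, -0.155, 0.69]
ft_force: [0.0, -0.4, 0.3]
gripper_width: 0.0362
t: 13.85
position: [0.5228, -0.0518, 0.3068]
orientation: [0.547, 0.448, -0.155, 0.69]
ft_force: [0.5, -1.1, 0.2]
gripper_width: 0.036
t 13.85 p [ 0.523 -0.052  0.307] j [-0.379 -0.177 -0.451  0.816  0.478  0.846] F [ 0.472 -1.067  0.217] w 0.03596690637242815
```

View pics/w9.png

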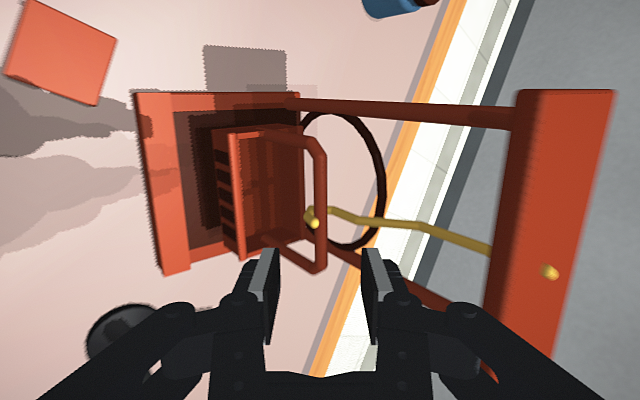

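View pics/t8.png

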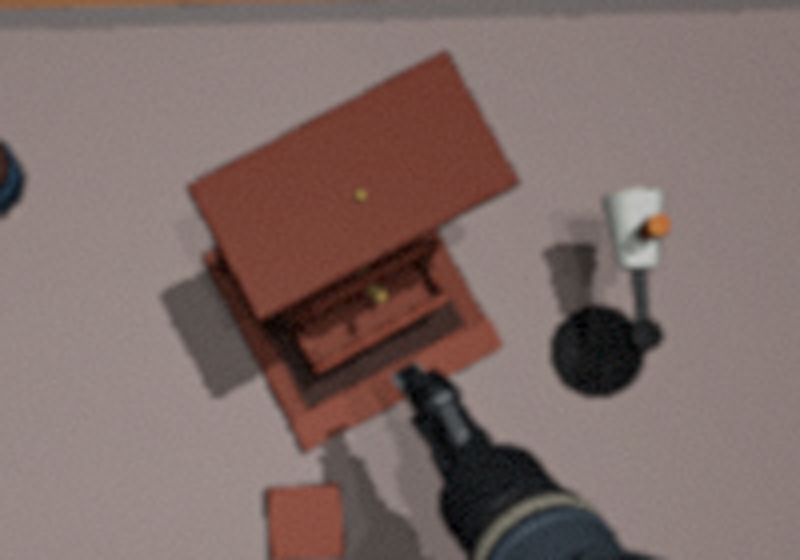

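View pics/s8.png

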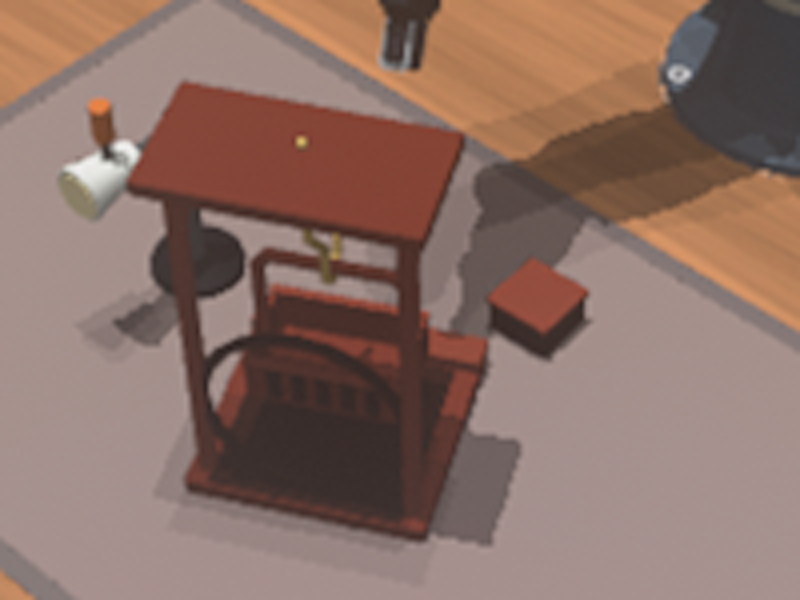

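The basket hangs level, with the hook crossing the bar close to its middle (wrist rows: bar 142–265, hook ≈ 211). Next is the lamp: a vertical tool, jaws tangential (azimuth ≈ 91°), approaching via a waypoint in front.

```bash
python3 -c "
from h import *
p,R=tgt([.50,-.2,.33],70,0);print(delta(p,R));p,R=tgt([.50,-.2,.33],91,0);print(delta(p,R))"
```

```text
[-1.423 -1.664  3.036 -5.216  1.82  -4.526]
[-1.423 -1.664  3.036 -7.735  2.689 -4.237]
```

```bash
python3 -m inch '[[[-0.3,-0.3,0.5,-0.75,0.25,-0.4],[-0.6,-0.6,1.1,-1.5,0.5,-0.8],[-0.9,-1.0,1.8,-2.3,0.8,-1.25],[-1.2,-1.3,2.4,-3.1,1.05,-1.7],[-1.4,-1.6,3.0,-3.9,1.3,-2.1]]]' 50; python3 -c "
from h import *
st();p,R=tgt([.50,-.2,.33],91,0);print(delta(p,R))"
```

```text
t: 14.5
position: [0.5016, -0.1989, 0.311]
orientation: [0.282, 0.607, -0.077, 0.739]
ft_force: [1.2, -0.0, -0.5]
gripper_width: 0.0501
t 14.5 p [ 0.502 -0.199  0.311] j [-0.57   0.188  0.086  1.375  0.333 -0.033] F [ 1.153 -0.01  -0.5  ] w 0.05012447510109438
[-0.016 -0.041 -0.02  -3.819  1.378 -2.09 ]
```

```bash
python3 -m inch '[[[0,-0.04,-0.02,-0.75,0.28,-0.42],[0,-0.04,-0.02,-1.5,0.55,-0.84],[0,-0.04,-0.02,-2.3,0.83,-1.25],[0,-0.04,-0.02,-3.1,1.1,-1.7],[0,-0.04,-0.02,-3.8,1.38,-2.1]]]' 50; python3 -c "
from h import *
st();p,R=tgt([.6485,-.2515,.315],91,0);print(delta(p,R));print(delta(*tgt([.6485,-.2515,.315],91,10)))"
```

```text
t: 15.0
position: [0.5007, -0.1996, 0.3093]
orientation: [-0.008, 0.708, 0.006, 0.706]
ft_force: [0.3, -0.2, -0.4]
gripper_width: 0.05
t 15.0 p [ 0.501 -0.2    0.309] j [-0.377  0.304  0.282  1.55  -0.004 -0.397] F [ 0.308 -0.17  -0.352] w 0.049995369399607956
[ 0.324 -1.368  3.671  0.016 -0.026  0.022]
[ 0.317 -1.286  3.671  0.014 -0.027  1.272]
```

```bash
python3 -m inch '[[[0,-0.25,0.7,0,0,0],[0.1,-0.55,1.4,0,0,0],[0.15,-0.8,2.2,0,0,0],[0.2,-1.1,2.9,0,0,0],[0.3,-1.37,3.67,0,0,0]]]' 50;  python3 -m inch '[[[0,0,0,0,0,0],[0,0,0,0,0,0],[0,0,0,0,0,0],[0,0,0,0,0,0],[0,0,0,0,0,0]]]'; python3 -c "
from h import *
m=camera_model('wrist');cv2.imwrite('pics/w10.png',snapshot('wrist'))
st();p,R=tgt([.6485,-.2515,.315],91,0);print(delta(p,R))
print(proj('wrist',[.6485,-.2515,.242],m),proj('wrist',p,m))"
```

```text
t: 15.5
position: [0.6453, -0.2502, 0.2965]
orientation: [-0.008, 0.709, 0.006, 0.705]
ft_force: [1.1, -1.0, 1.5]
gripper_width: 0.05
t: 16.0
position: [0.6448, -0.25, 0.2976]
orientation: [-0.008, 0.708, 0.006, 0.706]
ft_force: [-0.9, 0.2, 0.4]
gripper_width: 0.0504
t 16.05 p [ 0.645 -0.25   0.298] j [-0.368  0.722  0.926  1.777 -0.005 -0.388] F [ 1.153 -0.148  0.416] w 0.049917808990791554
[ 0.037 -0.038  0.091  0.017 -0.025  0.025]
[318.349 226.185] [317.469 270.405]
```

View pics/w10.png

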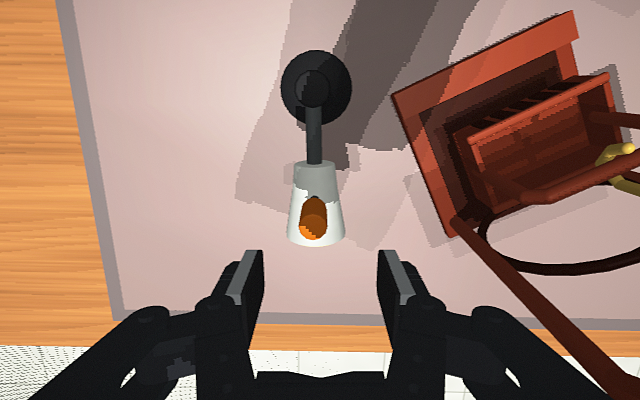

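The wrist view shows the knob's top at (313,226), the post top at (312,88) and the base at (316,88). I'll compute refined positions.

```bash
python3 -c "
import cv2
a=cv2.imread('pics/w10.png')[40:260,260:380];cv2.imwrite('pics/w10z.png',cv2.resize(a,None,fx=2.7,fy=2.7,interpolation=cv2.INTER_CUBIC))
from h import *
hsv=cv2.cvtColor(cv2.imread('pics/w10.png')[170:260,260:380],cv2.COLOR_BGR2HSV)
mk=cv2.inRange(hsv,(8,170,90),(22,255,255));ys,xs=np.nonzero(mk);print(xs.min()+260,xs.max()+260,ys.min()+170,ys.max()+170)
m=camera_model('wrist')
for px,z in[((313,226),.242),((312,88),.19),((312,88),.2),((312,88),.17),((316,87),.012),((316,87),.0)]:print(px,z,onz('wrist',*px,z,m))"
```

```text
299 326 198 239
(313, 226) 0.242 [ 0.648 -0.255  0.242]
(312, 88) 0.19 [ 0.569 -0.258  0.19 ]
(312, 88) 0.2 [ 0.569 -0.257  0.2  ]
(312, 88) 0.17 [ 0.569 -0.258  0.17 ]
(316, 87) 0.012 [ 0.568 -0.258  0.012]
(316, 87) 0.0 [ 0.568 -0.258  0.   ]
```

View pics/w10z.png

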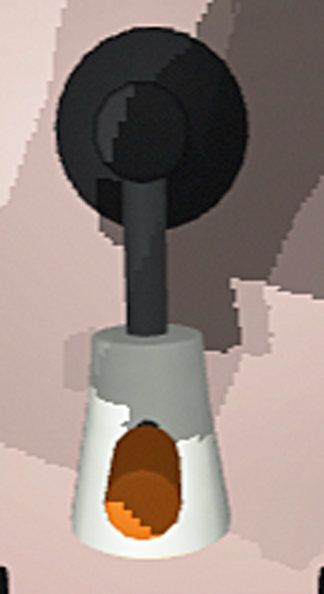

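The cameras agree to about 3 mm, so I use the means: knob (0.648,-0.2535), pivot (0.570,-0.2555). Hook direction ≈ 77.3°. I descend onto the knob.

```bash
python3 -c "
from h import *
print(delta(*tgt([.6485,-.2535,.227],91.5,0)))"
```

```text
[ 2.238 -0.081  0.097 -0.045 -0.025  0.025]
```

```bash
python3 -m inch '[[[0.2,-0.08,0.1,0,0,0],[0.6,-0.08,0.1,0,0,0],[1.0,-0.08,0.1,0,0,0],[1.4,-0.08,0.1,0,0,0],[1.8,-0.08,0.1,0,0,0]]]'; python3 -m inch '[[[0.1,0,0,0,0,0],[0.2,0,0,0,0,0],[0.3,0,0,0,0,0],[0.4,0,0,0,0,0],[0.4,0,0,0,0,0]]]'; python3 -c "
from h import *
cv2.imwrite('pics/w11.png',snapshot('wrist'))
st();print(delta(*tgt([.6485,-.2535,.227],91.5,0)))"
```

```text
t: 16.55
position: [0.6485, -0.2535, 0.2244]
orientation: [-0.008, 0.708, 0.006, 0.706]
ft_force: [-0.6, -0.5, 0.0]
gripper_width: 0.0499
t: 17.05
position: [0.6484, -0.2535, 0.2082]
orientation: [-0.008, 0.708, 0.006, 0.706]
ft_force: [-0.8, -1.1, 0.5]
gripper_width: 0.0499
t 17.1 p [ 0.648 -0.254  0.208] j [-0.371  0.666  0.596  1.502 -0.005 -0.39 ] F [-0.13   0.566  0.694] w 0.050003879457671936
[ 0.012  0.001  0.001 -0.045 -0.026  0.025]
```

View pics/w11.png

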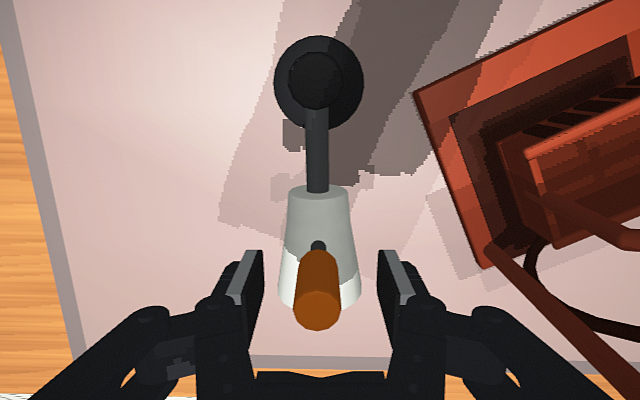

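The knob (column 317) stands centred between the pads, which are above the shade, so I close on it.

```bash
python3 -m inch '[[[0,0,0,0,0,0],[0,0,0,0,0,0],[0,0,0,0,0,0],[0,0,0,0,0,0],[0,0,0,0,0,0]]]' 0; python3 -m inch '[[[0,0,0,0,0,0],[0,0,0,0,0,0],[0,0,0,0,0,0],[0,0,0,0,0,0],[0,0,0,0,0,0]]]'; python3 -c "
from h import *
cv2.imwrite('pics/w12.png',snapshot('wrist'))
st()
P=np.array([.570,-.2555]);o=observe();k=o['position'][:2];print(np.linalg.norm(k-P),np.degrees(np.arctan2(*(k-P)[::-1])))
R0=Ro.from_quat(o['orientation']).as_matrix();y=R0[:,1];print('az y',np.degrees(np.arctan2(y[1],y[0])))
a0=np.arctan2(*(k-P)[::-1]);r=np.linalg.norm(k-P)
for d in range(0,80,4):
  a=a0+np.radians(d);q=P+r*np.array([np.cos(a),np.sin(a)])
  dd=R0.T@np.r_[q-k,0]/.04;print(d,dd, -d/8)
"
```

```text
t: 17.6
position: [0.6486, -0.2536, 0.2089]
orientation: [-0.008, 0.708, 0.006, 0.706]
ft_force: [-0.0, -0.1, 5.4]
gripper_width: 0.0163
t: 18.1
position: [0.6486, -0.2536, 0.209]
orientation: [-0.008, 0.708, 0.006, 0.706]
ft_force: [-0.1, -0.6, 3.5]
gripper_width: 0.0167
t 18.15 p [ 0.649 -0.254  0.209] j [-0.371  0.666  0.596  1.502 -0.005 -0.39 ] F [-0.903 -0.134  2.466] w 0.016570185641370878
0.07866417724149195 1.3705120172371028
az y 91.13543832018806
0 [0. 0. 0.] 0.0
4 [-0.     0.137 -0.005] -0.5
8 [-0.001  0.274 -0.02 ] -1.0
12 [-0.001  0.409 -0.045] -1.5
16 [-0.002  0.542 -0.078] -2.0
20 [-0.002  0.672 -0.121] -2.5
24 [-0.002  0.799 -0.173] -3.0
28 [-0.003  0.922 -0.234] -3.5
32 [-0.003  1.041 -0.303] -4.0
36 [-0.003  1.154 -0.38 ] -4.5
40 [-0.003  1.262 -0.465] -5.0
44 [-0.004  1.364 -0.558] -5.5
48 [-0.004  1.459 -0.657] -6.0
52 [-0.004  1.547 -0.762] -6.5
56 [-0.004  1.627 -0.874] -7.0
60 [-0.004  1.699 -0.99 ] -7.5
64 [-0.003  1.763 -1.112] -8.0
68 [-0.003  1.818 -1.237] -8.5
72 [-0.003  1.865 -1.367] -9.0
76 [-0.003  1.902 -1.499] -9.5
```

View pics/w12.png

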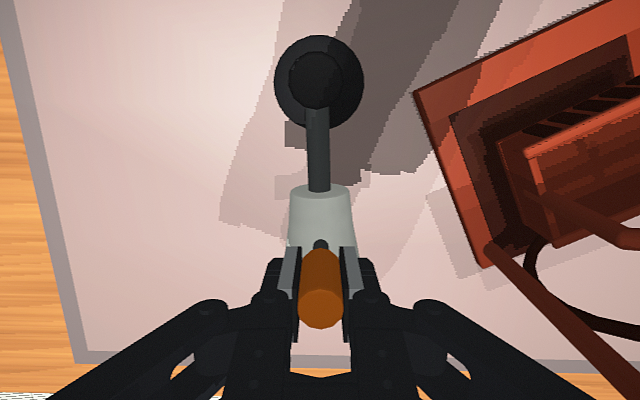

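The knob is gripped. I swing in steps of 4° per row, with the tool turning along with the lamp.

```bash
python3 -m inch '[[[0,0.137,-0.005,-0.5,0,0],[0,0.274,-0.02,-1.0,0,0],[0,0.409,-0.045,-1.5,0,0],[0,0.542,-0.078,-2.0,0,0],[0,0.672,-0.121,-2.5,0,0]]]'; python3 -c "
from h import *
cv2.imwrite('pics/w13.png',snapshot('wrist'))
st()
P=np.array([.570,-.2555]);o=observe();k=o['position'][:2];print(np.linalg.norm(k-P),np.degrees(np.arctan2(*(k-P)[::-1])))
"
```

```text
t: 18.65
position: [0.6427, -0.2271, 0.2089]
orientation: [-0.132, 0.697, 0.129, 0.693]
ft_force: [-5.9, -3.2, 5.8]
gripper_width: 0.0163
t 18.7 p [ 0.642 -0.226  0.209] j [-0.336  0.625  0.525  1.473 -0.006 -0.713] F [-4.591 -0.807  2.192] w 0.01625567208054423
0.07803333057467197 21.838279465303916
```

View pics/w13.png

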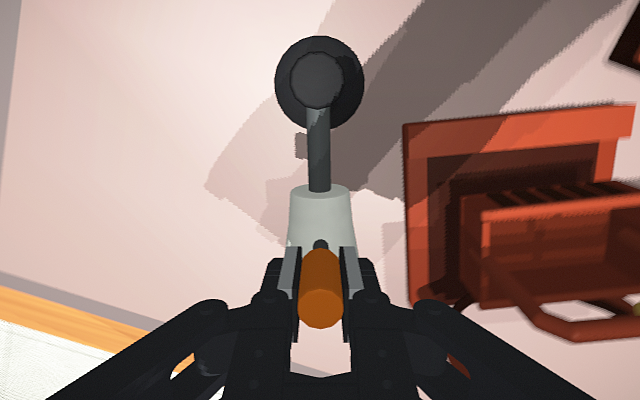

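The lamp follows and forces stay small. I continue.

```bash
for i in 1; do python3 -m inch '[[[0,0.137,-0.005,-0.5,0,0],[0,0.274,-0.02,-1.0,0,0],[0,0.409,-0.05,-1.5,0,0],[0,0.542,-0.085,-2.0,0,0],[0,0.665,-0.13,-2.5,0,0]]]'; done; python3 -m inch '[[[0,0.137,-0.005,-0.5,0,0],[0,0.274,-0.02,-1.0,0,0],[0,0.409,-0.05,-1.5,0,0],[0,0.542,-0.085,-2.0,0,0],[0,0.665,-0.13,-2.5,0,0]]]'; python3 -c "
from h import *
cv2.imwrite('pics/w14.png',snapshot('wrist'))
st()
P=np.array([.570,-.2555]);o=observe();k=o['position'][:2];print(np.linalg.norm(k-P),np.degrees(np.arctan2(*(k-P)[::-1])));y=Ro.from_quat(o['orientation']).as_matrix()[:,1];print('az y',np.degrees(np.arctan2(y[1],y[0])))
a=snapshot('top')[130:270,270:470];cv2.imwrite('pics/t14.png',cv2.resize(a,None,fx=4,fy=4,interpolation=cv2.INTER_CUBIC))
"
```

```text
t: 19.2
position: [0.6276, -0.2036, 0.2089]
orientation: [-0.253, 0.663, 0.251, 0.659]
ft_force: [-1.6, -1.9, 4.7]
gripper_width: 0.0166
t: 19.7
position: [0.6059, -0.1871, 0.209]
orientation: [-0.364, 0.609, 0.363, 0.604]
ft_force: [-1.4, -0.3, 1.9]
gripper_width: 0.0168
t 19.75 p [ 0.605 -0.187  0.209] j [-0.296  0.508  0.33   1.397 -0.006 -1.381] F [-3.001  2.059 -0.214] w 0.016547603396951206
0.07727499182815954 62.80837597016449
az y 152.12099869521063
```

View pics/w14.png

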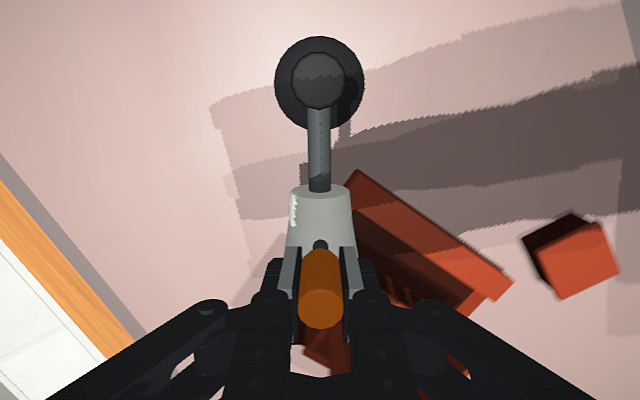

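View pics/t14.png

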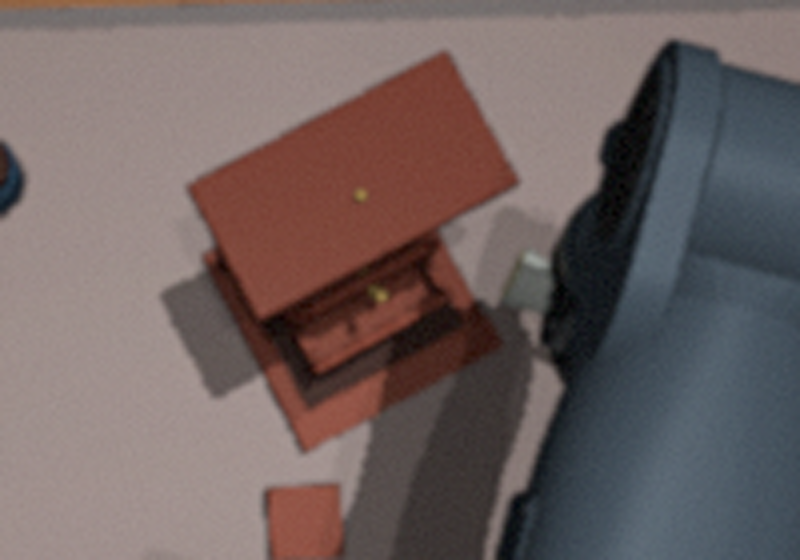

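The shaft stays lined up with the tool (pivot (318,80), knob column 321) and the wrist is clear of the roof. I'll estimate the pivot from the different views to refine the final angle.

```bash
python3 -c "
from h import *
m=camera_model('wrist')
for px,z in[((318,81),.19),((320.5,311),.242)]:print(px,onz('wrist',*px,z,m))
P1=onz('wrist',318,81,.19,m)[:2];o=observe();k=o['position'][:2]
H=np.array([.6195,-.035])
for P in(P1,np.array([.570,-.2555]),np.array([.5705,-.253])):
  an=lambda v:np.degrees(np.arctan2(v[1],v[0]))
  print(P,'r',np.linalg.norm(k-P),'now',an(k-P),'want',an(H-P))
"
```

```text
(318, 81) [ 0.569 -0.257  0.19 ]
(320.5, 311) [ 0.606 -0.187  0.242]
[ 0.569 -0.257] r 0.07931912701556529 now 62.68945392967404 want 77.23233668115247
[ 0.57  -0.256] r 0.0772555735734442 now 62.64028983985841 want 77.34744349944201
[ 0.571 -0.253] r 0.07480875976554992 now 62.10042501104602 want 77.33212513793737
```

```bash
python3 -m inch '[[[0,0.103,-0.003,-0.37,0,0],[0,0.206,-0.011,-0.75,0,0],[0,0.309,-0.024,-1.12,0,0],[0,0.411,-0.043,-1.5,0,0],[0,0.5,-0.065,-1.84,0,0]]]'; python3 -m inch '[[[0,0,0,0,0,0],[0,0,0,0,0,0],[0,0,0,0,0,0],[0,0,0,0,0,0],[0,0,0,0,0,0]]]';python3 -c "
from h import *
m=camera_model('wrist');cv2.imwrite('pics/w15.png',snapshot('wrist'))
st()
o=observe();k=o['position'][:2]
H=np.array([.6195,-.035])
for P in([.569,-.257],np.array([.570,-.2555]),np.array([.5705,-.253])):
  an=lambda v:np.degrees(np.arctan2(v[1],v[0]))
  print(P,'r',np.linalg.norm(k-P),'now',an(k-P),'want',an(H-P))
y=Ro.from_quat(o['orientation']).as_matrix()[:,1];print('az y-90',an(y)-90)
"
```

```text
t: 20.3
position: [0.5867, -0.18, 0.209]
orientation: [-0.438, 0.558, 0.437, 0.553]
ft_force: [-0.2, -2.4, 1.1]
gripper_width: 0.0164
t: 20.8
position: [0.5867, -0.18, 0.2089]
orientation: [-0.438, 0.558, 0.437, 0.553]
ft_force: [-5.0, 2.0, 3.1]
gripper_width: 0.0165
t 20.85 p [ 0.587 -0.18   0.209] j [-0.295  0.462  0.259  1.371 -0.006 -1.629] F [-3.941  1.516  3.82 ] w 0.016497630695466246
[0.569, -0.257] r 0.07895520990919343 now 77.04221285217243 want 77.18457930047022
[ 0.57  -0.256] r 0.07727180891059934 now 77.5154225766876 want 77.34744349944201
[ 0.571 -0.253] r 0.07472285320344704 now 77.47534702962943 want 77.33212513793737
az y-90 76.42810534265757
```

View pics/w15.png

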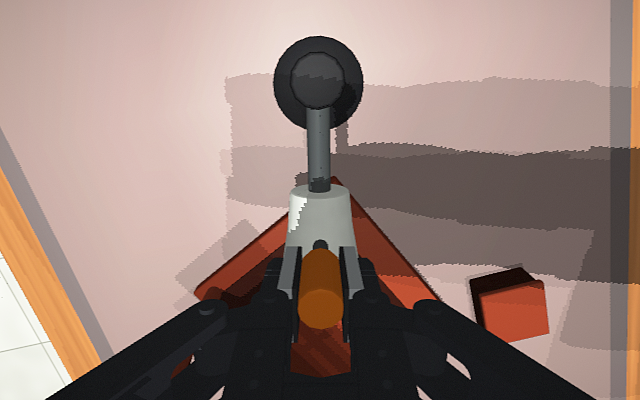

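The lamp points at about 77.2°. I release and rise straight up, then back away for a final check.

```bash
python3 -m inch '[[[0,0,0,0,0,0],[0,0,0,0,0,0],[0,0,0,0,0,0],[0,0,0,0,0,0],[0,0,0,0,0,0]]]' 45; python3 -m inch '[[[-0.3,0,0,0,0,0],[-0.8,0,0,0,0,0],[-1.3,0,0,0,0,0],[-1.9,0,0,0,0,0],[-2.5,0,0,0,0,0]]]'; python3 -c "
from h import *
st();m=camera_model('wrist');cv2.imwrite('pics/w16.png',snapshot('wrist'))
print(delta(np.array([.33,-.28,.32]),Ro.from_quat(observe()['orientation']).as_matrix()))"
```

```text
t: 21.35
position: [0.5868, -0.18, 0.2089]
orientation: [-0.438, 0.558, 0.437, 0.553]
ft_force: [0.1, 0.4, -0.4]
gripper_width: 0.0447
t: 21.85
position: [0.587, -0.1795, 0.3108]
orientation: [-0.438, 0.558, 0.437, 0.553]
ft_force: [0.8, -0.4, 0.3]
gripper_width: 0.0453
t 21.85 p [ 0.587 -0.179  0.311] j [-0.294  0.487  0.555  1.642 -0.006 -1.628] F [ 0.831 -0.446  0.315] w 0.045330026341149
[-0.119  5.671 -3.951  0.     0.     0.   ]
```

View pics/w16.png

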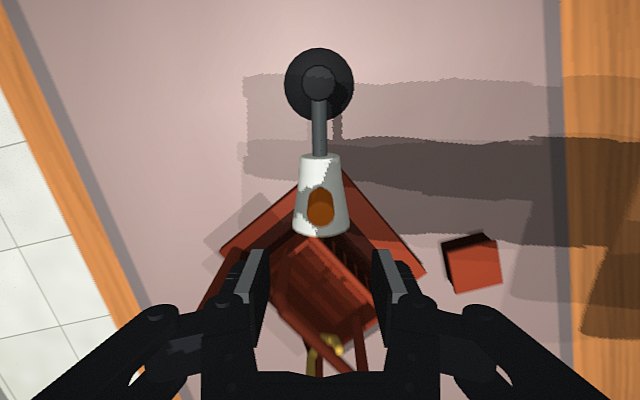

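```bash
python3 -m inch '[[[0,0.9,-0.6,0,0,0],[0,1.9,-1.3,0,0,0],[0,2.9,-2.0,0,0,0],[0,3.9,-2.7,0,0,0],[0,4.9,-3.4,0,0,0]]]'; python3 -m inch '[[[0,0.7,-0.4,0,0,0],[0,0.7,-0.4,0,0,0],[0,0.7,-0.4,0,0,0],[0,0.7,-0.4,0,0,0],[0,0.7,-0.4,0,0,0]]]'; python3 -c "
from h import *
st()
t=snapshot('top');cv2.imwrite('pics/t16f.png',t);a=t[150:250,320:460];cv2.imwrite('pics/t16.png',cv2.resize(a,None,fx=5.7,fy=5.7,interpolation=cv2.INTER_CUBIC))
s=snapshot('scene');cv2.imwrite('pics/s16f.png',s);a=s[120:260,200:400];cv2.imwrite('pics/s16.png',cv2.resize(a,None,fx=4,fy=4,interpolation=cv2.INTER_CUBIC))
"
```

```text
t: 22.4
position: [0.3633, -0.2661, 0.3159]
orientation: [-0.44, 0.557, 0.435, 0.554]
ft_force: [0.1, -0.8, 0.7]
gripper_width: 0.0445
t: 22.9
position: [0.3332, -0.2748, 0.3159]
orientation: [-0.44, 0.556, 0.436, 0.554]
ft_force: [0.5, -0.6, -0.3]
gripper_width: 0.0447
t 22.9 p [ 0.333 -0.275  0.316] j [-0.686  0.069  0.009  1.506 -0.005 -2.022] F [ 0.504 -0.556 -0.267] w 0.044689476802474794
```

View pics/t16.png

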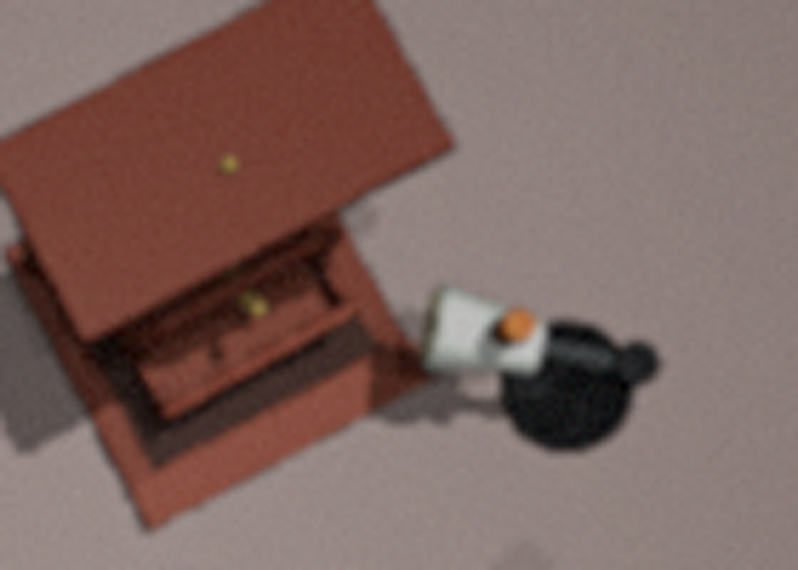

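View pics/s16.png

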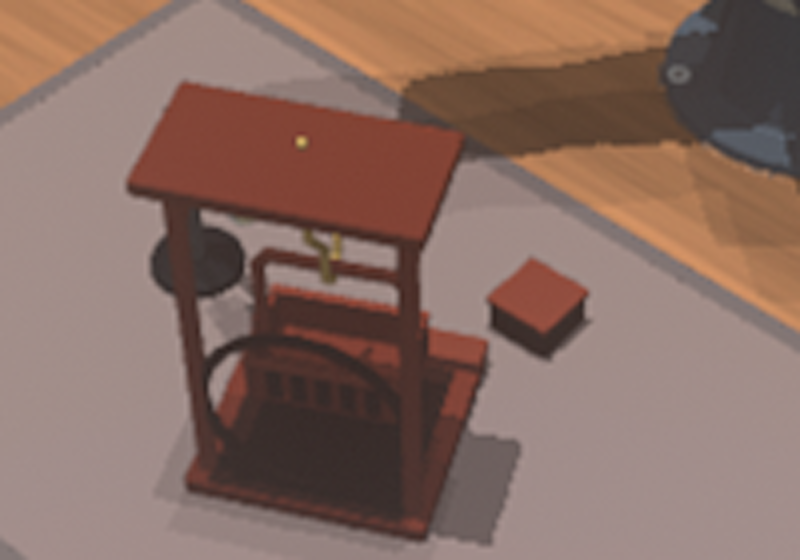

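View pics/t16f.png

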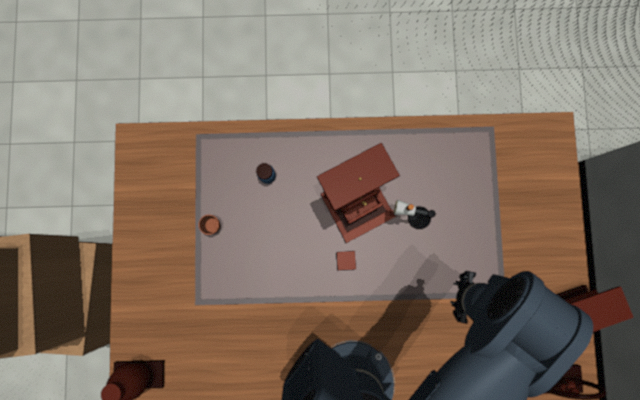

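The top view shows the shade mouth's centre at crop (433,330) and the pivot at (638,362). The basket is hanging, and the other things are where they were. I'll run the angle check.

```bash
python3 -c "
from h import *
T=lambda x,y,z:onz('top',320+(x+.5)/5.7-.5,150+(y+.5)/5.7-.5,z)
an=lambda v:np.degrees(np.arctan2(v[1],v[0]))
p=T(638,362,.18);q=T(433,330,.168);k=T(517,322,.242);h=T(258,305,.205)
print('pivot',p,'mouth',q,'knob',k,'tip',h);print('lamp by mouth',an(q-p),'by knob',an(k-p),'lens',np.linalg.norm((q-p)[:2]),np.linalg.norm((k-p)[:2]))
H=h[:2]+.018*sx[:2];print('want',an(H-p[:2]))
m=camera_model('wrist')
a=cv2.imread('pics/t16f.png').astype(int);b=cv2.imread('pics/top0.png').astype(int)
for n,(x,y) in dict(jar=(265,173),cup=(210,225),casket=(346,261)).items():
  print(n,np.abs(a[y-12:y+12,x-12:x+12]-b[y-12:y+12,x-12:x+12]).mean())
"
```

```text
pivot [ 0.571 -0.255  0.18 ] mouth [ 0.594 -0.143  0.168] knob [ 0.59  -0.175  0.242] tip [ 0.606 -0.041  0.205]
lamp by mouth 78.79741903600714 by knob 77.07013979356515 lens 0.11379900935099903 0.08173719578419907
want 77.03896206679312
jar 4.239583333333333
cup 4.409722222222222
casket 4.920717592592593
```

The knob gives 77.1° and the shade mouth (coarse) 78.8°, against 77.0–77.3° wanted. The jar, cup and casket are unchanged. Handing in.

```bash
python3 -c "
from bench import *
print(hand_in())"
```

```text
the job is handed in; nothing more can be done
None
```

The basket is hanging on the brass hook by its bar, and the lamp is turned to point at the hook. I handed the job in at about 23 s of the 61 s allowed; no verdict came back.

- **Basket:** I lowered it until I felt the hook at a bar height of about 187 mm. The bar first rested on the rear side of the V, so I shifted it 2 mm forward and lowered again. The hook then carried the basket's weight plus a few newtons of press (at most about 9 N in all). I eased off half a millimetre and only then let go. The last pictures show it hanging level, with the hook near the middle of the bar.
- **Lamp:** I gripped the orange knob, swung the lamp about 76° and released it. My final checks differ a little. The knob gives 77.1°, while the shade's mouth, a coarser reading, gives 78.8°. The direction to the hook is 77.0 to 77.3°.
- **Camera offset:** The wrist and top cameras disagreed by about 3–4 mm across the lamp, so I averaged them for its pivot and knob.
- **Other things:** The jar, cup and casket look unmoved in the before and after top pictures. The arm is backed off and touching nothing.
- **Slip:** One command line had a stray second move in it. I killed it at once and confirmed from the robot's clock and position that it never ran.

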